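# Close up the calibration kit stack: splitter in, blue tray on top

### The arm

A 6-joint arm with a two-finger parallel gripper is mounted at the origin on a cart in front of the work surface, level with it; the furniture and walls round the work are solid. World frame = base frame: x ahead of the robot, y to its left, z up, the work surface at z = 0. Lengths are in m, angles in rad, forces in N, time in s.
With the tool pointing down it reaches from about 0.25 to 0.725 m from the base axis. Payload 4 kg.
Tool frame: the origin (TCP) lies at the very end of the fingers, on their centre line; the grasp point (between the pads) lies 19 mm behind it; z points along the fingers, y is the line along which they close (so a half turn about z gives the same grasp; the last joint's range is limited). The gripper opens to 85 mm and grips with 20 to 120 N. Pads are 22 mm wide; open, the fingers measure 114 mm over their backs; the gripper's body (76 mm by 85 mm) begins 54 mm behind the grasp point. The pads swing forward as they close: fully open they stand 13 mm farther back than shut.
Start: joints at [-1.175, 0.241, 0.005, 1.335, 0, 1.571], TCP at [0.193, -0.461, 0.206] pointing down, gripper open.
Joint ranges: [-2.72, 2.72], [-1.05, 1.87], [-1.09, 1.28], [-1.99, 2.15], [-1.42, 1.44], [-3.14, 3.14]. Speed limits (rad/s): [2.79, 2.79, 3.14, 3.14, 3.14, 3.14].

### API

Orientations are given as a 3x3 rotation matrix whose columns are the frame's x, y, z axes.
In Python, from bench import manip gives the robot as it stands. The module is installed in compiled form; this text tells all that it offers.
- The arm moves only by the tool apply_moves, never from a script. Its argument "plan" is a list of rows, each a list of 7 numbers: the turn, a rotation vector about the tool's x, y, z in rad, then the shift along the tool's x, y, z in m, then the finger opening in m, from 0 to 0.0854. In form: [[ax, ay, az, dx, dy, dz, gripper], ...]. A call has 1 to 20 rows; each row shifts and turns the commanded pose from where the row before left it, along the tool's axes as they then stand; what a row does not reach is not made up. A row lasts 1/8 s, in which the tool goes at most 62.5 mm and 10.7 degrees, less where a joint would pass 70% of its speed; a pose out of reach is approached as far as the arm can. A call with a gripper value outside its range is refused whole. The fingers move at their own pace and stop on an object; "newtons" is the grip in N (left out, the last holds). Time passes only in rows, so rows that do not move let the fingers close. It gives the time, the measured TCP pose, the force, the opening and the grip force at its end, in the units of the state.
- manip.read_state(): the state, without advancing time (a new reading comes with each control period).
- manip.get_image(name): name is "side" or "top"; returns the picture (384x512x3 uint8, red, green, blue); there is no depth.
- manip.get_calibration(name): a dict with "K" (3x3 intrinsics, pixels), "distortion" ([k1, k2, p1, p2, k3] as OpenCV has them; the pictures are not rectified), "cam_to_world" (4x4, takes a point from camera to world coordinates). Camera axes: x right, y up, looking along -z (the intrinsics and any distortion apply to the point x, -y, -z); pixel columns grow to the right and rows downward; lengths in m; the calibration is good to about 2 mm. A picture is of the moment at which its call begins. get_calibration takes no time and is no camera call.
- manip.sign_off(): hands the job in; it is judged then, once.
Trained networks look in the newest picture that a camera, given by its name, has taken for a name from the list of things; names that differ only in an ending like _2 or _b are one class to them, and where a whole thing is asked for, a point or a joint stands for the part that bears it (a point fixed in the world has none). Each returns a list of dicts, best first, with "conf" (0 to 1); they miss things now and then, are a little off and sometimes report something else, mostly with a low value. They report only what shows in the picture. A call takes as long as a camera call.
- manip.trace(label, camera): "pixels" (384x512 bool, what is visible of it) and "bbox" ([left, top, right, bottom] in pixels, round what is visible of it).
The state is a dict: "clock": time; "qpos": joint angles; "qd": joint speeds; "joint_torque": joint torques, N m; "tool_pos": TCP position; "eef_rot": TCP orientation; "ft_force": force on the tool from outside, world axes, zero at the start; "ft_torque": the same for the moment, N m; "opening": opening from 0.0 (shut) to 1.0 (fully open); "finger_force": force on a finger pad.
Only numpy, scipy, OpenCV 4.12 (cv2) and the standard library are available. Lean on these libraries where they do the work, as an engineer would, in place of code of your own. Each camera call takes 0.05 s, during which the arm holds its last target. There are 200 camera calls.

### The job

Lay the splitter block flat in the grey lower tray, then carry the blue tray over by its handle with its two connectors still in it, and stack it gently on the grey tray so that all four corner lugs drop fully home in the sockets. The grey tray slides a little in its cradle and its exact place is not known, so feel for the sockets with light pressure rather than forcing the trays together (never more than 25 N between them). Leave the other things on the bench where they are.

Things in the scene. Friction and masses are not known exactly. Their poses are not given: they have to be found in the camera images.
- cradle: fixed black bench cradle, 160 (x) x 190 (y) mm, 18 mm high side guides. Origin: centre of its underside, z up. The grey lower tray, 130 (x) x 170 (y) mm, stands in it, floor top 10 mm above the origin. The grey tray's centre lies anywhere from -11 to +11 mm along the cradle's x: NOT REPORTED; no play in y or yaw. About 10 N shifts it along x (stops at +-12 mm); that is allowed.
- seat (a point): point fixed in the cradle, 42 mm above its origin: height of the grey tray's rail tops (it does not move with the grey tray). The two rails lie along x at y = +-60 to +-85 mm, 130 mm long, flat but for two sockets each, 14.4 (x) x 17 (y) mm, 10 mm deep, at x = +-38, y = +-72.5 mm from the grey tray's centre. Between the rails it is open: 120 mm (y) x 122 mm (x), end walls 6 mm below rail tops.
- upper_tray: loose blue tray, 130 (x) x 170 (y) mm, 0.24 to 0.4 kg, on four white round lugs at x = +-38, y = +-72.5 mm: 12 mm diameter, 8 mm long, feet bevelled 0.5 mm. Origin: centre, level with the lugs' feet, z up. Underside 8 mm, rim 35 mm above it. Origin is 42 mm above the cradle's with lugs on the rails, 34 mm when seated (underside on the rails). Fits either way round.
- handle (a point): centre of the blue tray's handle, 80 mm above the tray's origin: a black bar along the tray's y, 14 mm thick (x), 114 mm long, 18 mm high, on two posts at y = +-45 mm. Grip it in the middle, across x.
- splitter: grey two-way splitter block with two brass connectors on one face, 0.13 kg, flat on the bench; 60 (x, connectors included) x 52 (y) x 18 mm. Origin: centre of its underside, z up. Grip it across its y, by the two flat sides 52 mm apart (flat from x = -19 to +19 mm).
- std_short: small silver coaxial connector with a blue band, 23 x 44 x 20 mm, lying loose in the front half (-x) of the blue tray; origin: centre of its underside
- std_load: small silver coaxial connector with a blue band, 25 x 58 x 22 mm, lying loose in the rear half (+x) of the blue tray; origin: centre of its underside
- calculator: grey pocket calculator 138 x 74 x 15 mm, bystander
- side_cutters: red-handled side cutters 54 x 134 x 16 mm, bystander
- blue_box: small blue box 56 x 80 x 47 mm, bystander
- torque_wrench: steel torque wrench 20 x 139 x 14 mm, bystander lying in front of the splitter block
- adapter: small silver coaxial adapter with a red band, 23 x 38 x 20 mm, bystander

How it is judged:
By the outcome, as a careful person would: the job done as asked, in the order asked, and still so for the second after the job is handed in, with the robot touching nothing.
It also fails if it takes over 72 s, if anything falls off the work surface, if the arm or the gripper's body presses on something with over 40 N, if the wrist force passes 120 N, or if a joint passes its speed limit or range.

## Working session

There is one attempt and no reset: what is moved stays moved. The work goes in short steps, Python scripts to look and compute and a tool call to move; the robot and the scene stay as the last step left them, time stands still between calls to the robot, and variables do not carry over. Pictures are saved under pics/ and viewed, at most 10 in all, crops included, and the job is handed in when it is done.

Besides the shell and the picture viewer there is one more tool, called after "Emit:" by a JSON object that holds its "fn" and its "kwargs", one argument or row to a line. apply_moves: Moves the arm, as the interface text tells. Its arguments: {"type":"object","properties":{"plan":{"type":"array"},"newtons":{"type":"number"}},"required":["plan"]}

```bash
mkdir -p pics; python3 - <<'E'
from bench import manip
import cv2,numpy as np
for n in("top","side"):
    im=manip.get_image(n); cv2.imwrite(f"pics/{n}0.png",im[:,:,::-1])
    c=manip.get_calibration(n); print(n,np.round(c["K"],1).tolist(),np.round(c["distortion"],4),np.round(c["cam_to_world"],3).tolist())
s=manip.read_state(); print(s["clock"],s["tool_pos"],np.round(s["eef_rot"],3).tolist(),s["ft_force"])
E
```

```text
top [[446.9, 0.0, 253.2], [0.0, 446.9, 194.4], [0.0, 0.0, 1.0]] [0.0497 0.     0.     0.     0.    ] [[0.021, 0.976, -0.217, 0.254], [-1.0, 0.02, -0.007, -0.007], [-0.002, 0.217, 0.976, 1.331], [0.0, 0.0, 0.0, 1.0]]
side [[493.7, 0.0, 253.1], [0.0, 493.7, 191.2], [0.0, 0.0, 1.0]] [-0.1773  0.      0.      0.      0.    ] [[-0.033, 0.69, -0.723, -0.51], [-0.999, -0.034, 0.013, 0.021], [-0.016, 0.723, 0.691, 1.052], [0.0, 0.0, 0.0, 1.0]]
0.1 [ 0.19255526 -0.46078677  0.20540899] [[0.923, 0.386, -0.001], [0.386, -0.923, 0.002], [0.0, -0.002, -1.0]] [ 0.21935724 -0.37089559 -0.23418929]
```

View pics/top0.png

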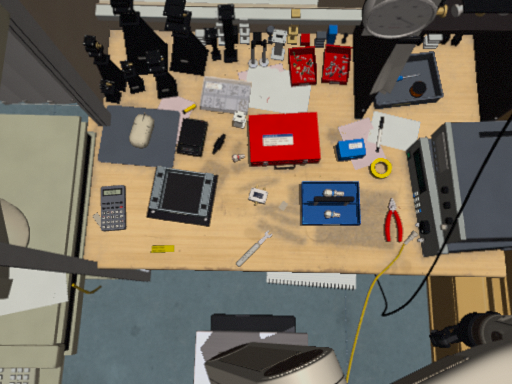

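View pics/side0.png

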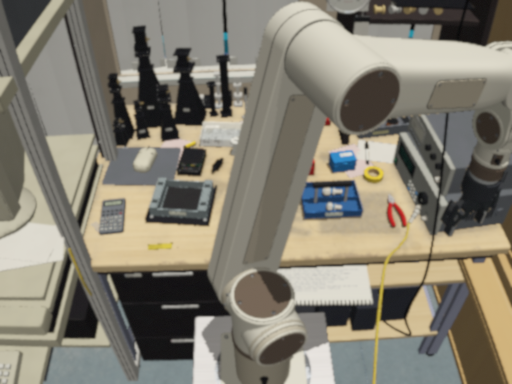

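The top view shows the cradle with the grey tray at (182,195), the splitter at (258,195), the blue tray at (330,203) and the wrench at (253,248). The side view confirms this, but the arm hides the splitter.

```bash
cat > h.py <<'E'
from bench import manip
import cv2,numpy as np
def px2w(cam,uv,z):
    c=manip.get_calibration(cam);T=np.array(c["cam_to_world"])
    p=cv2.undistortPoints(np.array(uv,float).reshape(-1,1,2),np.array(c["K"]),np.array(c["distortion"])).reshape(-1,2)
    d=np.c_[p[:,0],-p[:,1],-np.ones(len(p))]@T[:3,:3].T;o=T[:3,3]
    return o+d*((z-o[2])/d[:,2])[:,None]
def w2px(cam,P):
    c=manip.get_calibration(cam);T=np.array(c["cam_to_world"])
    q=(np.array(P,float).reshape(-1,3)-T[:3,3])@T[:3,:3]*[1,-1,-1]
    return cv2.projectPoints(q,np.zeros(3),np.zeros(3),np.array(c["K"]),np.array(c["distortion"]))[0].reshape(-1,2)
def rect(cam,label,z):
    r=manip.trace(label,cam)
    if not r: return None
    m=r[0]["pixels"].astype(np.uint8)
    cs=max(cv2.findContours(m,0,cv2.CHAIN_APPROX_NONE)[0],key=cv2.contourArea).reshape(-1,2)
    w=px2w(cam,cs,z)[:,:2]
    (c,s,a)=cv2.minAreaRect((w*1000).astype(np.float32))
    return r[0]["conf"],r[0]["bbox"],np.round(c,1),np.round(s,1),round(a,1),m
E
python3 - <<'E'
from h import *
im=manip.get_image("top");manip.get_image("side")
for l,z in(("cradle",.018),("upper_tray",.035),("splitter",.018),("std_short",.03),("std_load",.03),("torque_wrench",.014)):
  for cam in("top","side"):
    r=rect(cam,l,z); print(l,cam,r and r[:5])
c=cv2.resize(im[150:270,140:380],None,fx=3.3,fy=3.3,interpolation=cv2.INTER_CUBIC)
cv2.imwrite("pics/c1.png",c[:,:,::-1])
E
```

```text
cradle top (0.77, [147.8, 167.0, 218.9, 226.9], array([538.7, 216.4]), array([194.5, 161.7]), 82.8)
cradle side (0.83, [146.0, 178.7, 216.7, 228.0], array([541.6, 213.9]), array([196.9, 198.5]), 84.3)
upper_tray top (0.87, [300.7, 178.9, 360.1, 229.8], array([ 522.4, -225.5]), array([173. , 138.5]), 89.9)
upper_tray side None
splitter top (0.55, [249.2, 187.6, 270.3, 205.0], array([542.8, -12.1]), array([50.9, 49.1]), 75.7)
splitter side None
std_short top (0.71, [148.8, 161.6, 222.3, 226.4], array([535.5, 213.5]), array([193.4, 164.6]), 83.0)
std_short side None
std_load top None
std_load side (0.66, [319.2, 189.5, 340.6, 199.0], array([ 546.1, -233.4]), array([57.6, 30.3]), 87.2)
torque_wrench top (0.73, [236.9, 231.7, 267.3, 269.3], array([382.3,   1.8]), array([ 18.6, 132.6]), 46.0)
torque_wrench side None
```

View pics/c1.png

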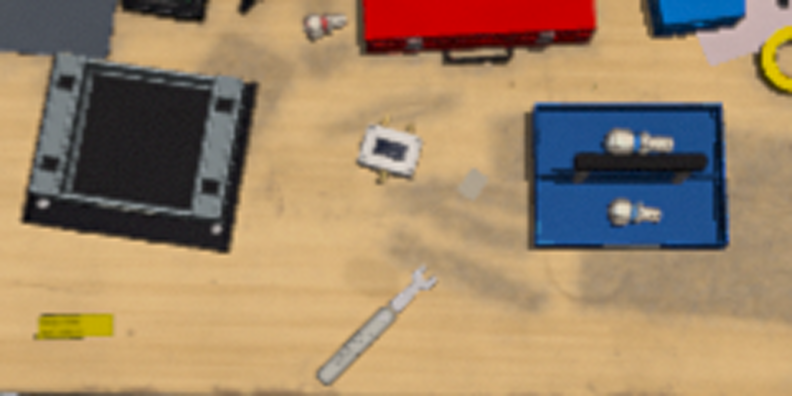

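The crop (3.3x, offset 140,150) shows the grey rails with dark sockets near (66,82), (225,104), (50,162) and (210,186). The splitter is at (390,150) and the blue tray with its two connectors is at (628,175). Next I'll zoom in on the splitter and the grey tray.

```bash
python3 - <<'E'
from h import *
im=manip.get_image("top")
f=lambda x0,y0,x1,y1,k:cv2.resize(im[y0:y1,x0:x1],None,fx=k,fy=k,interpolation=cv2.INTER_CUBIC)
a=f(143,160,223,230,5); b=f(240,180,275,215,10)
out=np.zeros((350,750,3),np.uint8); out[:,:400]=a; out[:,400:]=b
cv2.imwrite("pics/c2.png",out[:,:,::-1])
# socket dark blobs on rails: report approx centroids
g=cv2.cvtColor(im,cv2.COLOR_RGB2GRAY).astype(float)
P=[]
for u,v in((66,82),(225,104),(50,162),(210,186)):
    u=140+u/3.3-.35;v=150+v/3.3-.35
    U,V=np.meshgrid(np.arange(round(u)-4,round(u)+5),np.arange(round(v)-4,round(v)+5))
    w=np.clip(75-g[V,U],0,None)*((np.hypot(U-u,V-v)<4))
    P.append([(w*U).sum()/w.sum(),(w*V).sum()/w.sum()]); print(u,v,P[-1])
W=px2w("top",P,.042)[:,:2]*1000; print(W.round(1),W.mean(0))
for i,j in((0,1),(2,3),(0,2),(1,3)): d=W[j]-W[i];print(np.hypot(*d),np.degrees(np.arctan2(d[1],d[0])))
E
```

```text
159.65 174.49848484848485 [np.float64(159.67430441898526), np.float64(174.42716857610475)]
207.8318181818182 181.1651515151515 [np.float64(207.54046242774567), np.float64(181.35260115606937)]
154.80151515151516 198.7409090909091 [np.float64(154.70882352941177), np.float64(199.14264705882354)]
203.28636363636363 206.01363636363638 [np.float64(203.17469050894084), np.float64(206.18431911966988)]
[[595.9 282.7]
 [577.7 139.3]
 [520.4 292.2]
 [502.2 148.9]] [549.05757099 215.77373588]
144.47719072905943 -97.25780607751419
144.49182090861902 -97.23185200629015
76.07861530568817 172.77670831074695
76.01317305401642 172.7877545154351
```

View pics/c2.png

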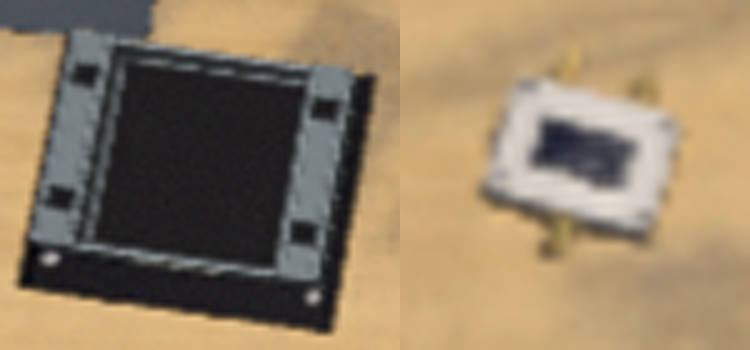

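The sockets measure 144.5 x 76 mm, which agrees with the given 145 x 76. The grey tray centre is therefore about (549.1, 215.8), with a yaw of -7.2°. In the zoom the splitter's top-face corners are near (515,78), (680,122), (648,225) and (493,178). Next I'll measure the blue tray and refine the splitter.

```bash
cat >> h.py <<'E'
def bluerect(im,z,cam="top",box=(285,165,375,240)):
    hsv=cv2.cvtColor(im,cv2.COLOR_RGB2HSV)
    m=cv2.inRange(hsv,(100,130,40),(125,255,255)); k=np.zeros_like(m); x0,y0,x1,y1=box; k[y0:y1,x0:x1]=m[y0:y1,x0:x1]
    k=cv2.morphologyEx(k,cv2.MORPH_CLOSE,np.ones((3,3)))
    c=cv2.convexHull(max(cv2.findContours(k,0,cv2.CHAIN_APPROX_NONE)[0],key=cv2.contourArea)).reshape(-1,2)
    return cv2.minAreaRect((px2w(cam,c,z)[:,:2]*1000).astype(np.float32)),k
E
python3 - <<'E'
from h import *
im=manip.get_image("top")
r,k=bluerect(im,.035); print("blue",r)
# splitter: top face from bright low-saturation pixels
hsv=cv2.cvtColor(im,cv2.COLOR_RGB2HSV); m=cv2.inRange(hsv,(0,0,110),(180,50,255)); z=np.zeros_like(m); z[183:209,244:272]=m[183:209,244:272]
z=cv2.morphologyEx(z,cv2.MORPH_CLOSE,np.ones((5,5)))
c=max(cv2.findContours(z,0,1)[0],key=cv2.contourArea); h=cv2.convexHull(c).reshape(-1,2)
print("split",cv2.minAreaRect((px2w("top",h,.018)[:,:2]*1000).astype(np.float32)))
q=(np.array([(515,78),(680,122),(648,232),(493,185)])-[400,0])/10+[240,180]-.45
w=px2w("top",q,.018)[:,:2]*1000; print(w.round(1),w.mean(0))
# handle: dark px inside tray
g=im.max(2); d=np.zeros_like(g); d[188:212,305:360]=(g[188:212,305:360]<55)*255
cs=max(cv2.findContours(d,0,1)[0],key=cv2.contourArea); print("handle px",cv2.boundingRect(cs),cv2.minAreaRect((px2w("top",cs.reshape(-1,2),.089)[:,:2]*1000).astype(np.float32)))
E
```

```text
blue ((521.5929565429688, -225.42503356933594), (126.63195037841797, 169.69671630859375), 1.1558412313461304)
split ((544.4180908203125, -10.464851379394531), (51.6596565246582, 37.21326446533203), 74.82038879394531)
[[567.7   9.9]
 [555.1 -40.1]
 [521.1 -31. ]
 [534.6  15.7]] [544.63965746 -11.38977974]
handle px (308, 196, 46, 9) ((518.6056518554688, -216.97625732421875), (23.168230056762695, 127.74041748046875), 1.2099583148956299)
```

Emit:
{"fn": "apply_moves", "kwargs": {
  "plan": [
    [0,0,0.1,0,0,0,0.0854],
    [0,0,-0.1,0.0356,-0.02,0,0.0854],
    [0,0,0,0.0356,-0.02,0.004,0.0854],
    [0,0,0,0.0356,-0.02,0.004,0.0854],
    [0,0,0,0.0356,-0.02,0.004,0.0854],
    [0,0,0,0.0356,-0.02,0.004,0.0854],
    [0,0,0,0.0356,-0.02,0.004,0.0854],
    [0,0,0,0.0356,-0.02,0.004,0.0854],
    [0,0,0,0.0356,-0.02,0.004,0.0854],
    [0,0,0,0.0356,-0.02,0.004,0.0854],
    [0,0,0,0.0356,-0.02,0.004,0.07],
    [0,0,0,0.0356,-0.02,0.004,0.07],
    [0,0,0,0.0356,-0.02,0.004,0.07],
    [0,0,0,0.0356,-0.02,0.004,0.07],
    [0,0,0,0.0356,-0.02,0.004,0.07],
    [0,0,0,0,0,0,0.07]
  ]
}}

```text
clock: 2.9
tool_pos: [0.5489, -0.0113, 0.1535]
eef_rot: [[0.921, 0.389, -0.0], [0.389, -0.921, 0.0], [-0.0, -0.0, -1.0]]
ft_force: [-0.6, -0.4, -0.6]
opening: 0.821
finger_force: 0.0
```

```bash
cat >> h.py <<'E'
def st():
    s=manip.read_state(); R=np.array(s["eef_rot"])
    print("t",round(s["clock"],2),"pos",np.round(s["tool_pos"],4),"yAng",round(np.degrees(np.arctan2(R[1,1],R[0,1])),2),"z",np.round(R[:,2],3),"q",np.round(s["qpos"],3),"F",np.round(s["ft_force"],1),"M",np.round(s["ft_torque"],2),"op",round(s["opening"]*85.4,1),"ff",s["finger_force"])
    return s
def go(pos=None,yang=None):
    "required turn about tool z and shift in tool axes (as they stand now)"
    s=st();R=np.array(s["eef_rot"])
    if yang is not None:
        a=(np.degrees(np.arctan2(R[1,1],R[0,1]))-yang+180)%360-180; print("turn az",round(np.radians(a),4))
        # tilt-free
    if pos is not None: print("shift now axes",np.round(R.T@(np.array(pos)-s["tool_pos"]),4))
    if pos is not None and yang is not None:
        t=np.radians(yang);y=np.array([np.cos(t),np.sin(t),0]);z=np.array([0,0,-1.]);x=np.cross(y,z)
        print("shift turned axes",np.round(np.c_[x,y,z].T@(np.array(pos)-s["tool_pos"]),4))
        from scipy.spatial.transform import Rotation as Ro
        print("full rotvec",np.round(Ro.from_matrix(R.T@np.c_[x,y,z]).as_rotvec(),4))
E
python3 -c "
from h import *
go((.5445,-.011,.12),-105.2); go((.5445,-.011,.12),74.8)"
```

```text
t 2.9 pos [ 0.5489 -0.0113  0.1535] yAng -67.1 z [-0.  0. -1.] q [-0.021  0.365  0.038  1.244  0.     2.721] F [-0.6 -0.4 -0.6] M [-0.02  0.02  0.01] op 70.1 ff 0.0
turn az 0.6649
shift now axes [-0.004  -0.002   0.0335]
shift turned axes [-0.0044  0.0009  0.0335]
full rotvec [-4.000e-04  2.000e-04  6.649e-01]
t 2.9 pos [ 0.5489 -0.0113  0.1535] yAng -67.1 z [-0.  0. -1.] q [-0.021  0.365  0.038  1.244  0.     2.721] F [-0.6 -0.4 -0.6] M [-0.02  0.02  0.01] op 70.1 ff 0.0
turn az -2.4767
shift now axes [-0.004  -0.002   0.0335]
shift turned axes [ 0.0044 -0.0009  0.0335]
full rotvec [-2.0000e-04 -5.0000e-04 -2.4767e+00]
```

Emit:
{"fn": "apply_moves", "kwargs": {
  "plan": [
    [0,0,-0.177,0,0,0.007,0.07],
    [0,0,-0.177,0,0,0.007,0.07],
    [0,0,-0.177,0,0,0.007,0.07],
    [0,0,-0.177,0,0,0.007,0.07],
    [0,0,-0.177,0,0,0.007,0.07],
    [0,0,-0.177,0,0,0.007,0.07],
    [0,0,-0.177,0,0,0.007,0.07],
    [0,0,-0.177,0,0,0.007,0.07],
    [0,0,-0.177,0,0,0.007,0.07],
    [0,0,-0.177,0,0,0.007,0.07],
    [0,0,-0.177,0,0,0.007,0.07],
    [0,0,-0.177,0,0,0.007,0.07],
    [0,0,-0.177,0,0,0.007,0.07],
    [0,0,-0.176,0,0,0.007,0.07],
    [0,0,0,0.0044,-0.0009,0,0.07],
    [0,0,0,0,0,0,0.07]
  ]
}}

```text
clock: 4.9
tool_pos: [0.5427, -0.0137, 0.0565]
eef_rot: [[-0.963, 0.268, -0.0], [0.268, 0.963, -0.0], [0.0, -0.0, -1.0]]
ft_force: [0.2, 0.4, -0.1]
opening: 0.822
finger_force: 0.0
```

```bash
python3 - <<'E'
from h import *
go((.5445,-.011,.001),74.8)
im=manip.get_image("top"); c=cv2.resize(im[150:240,215:305],None,fx=6,fy=6,interpolation=cv2.INTER_CUBIC)
cv2.imwrite("pics/c3.png",c[:,:,::-1])
E
```

```text
t 4.9 pos [ 0.5427 -0.0137  0.0565] yAng 74.43 z [-0. -0. -1.] q [-0.025  0.434 -0.128  1.009 -0.     0.247] F [ 0.2  0.4 -0.1] M [ 0.    0.   -0.02] op 70.2 ff 0.0
turn az -0.0065
shift now axes [-0.001   0.0031  0.0555]
shift turned axes [-0.0011  0.003   0.0555]
full rotvec [-0.0002 -0.0002 -0.0065]
```

View pics/c3.png

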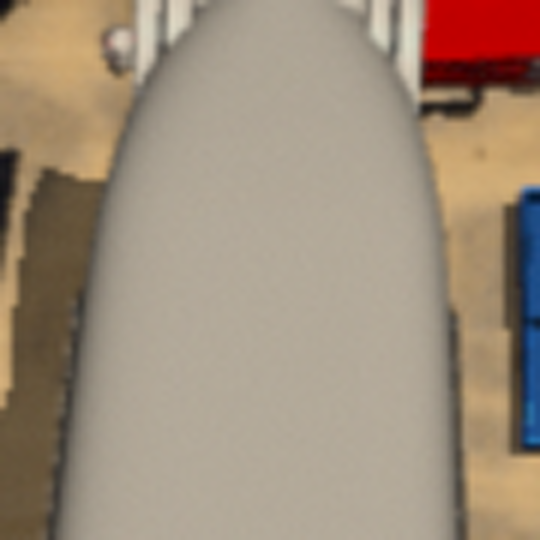

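The arm hides the splitter in the top view, so I'll go by the measurement.

Emit:
{"fn": "apply_moves", "kwargs": {
  "plan": [
    [0,0,-0.006,-0.001,0.003,0.01,0.07],
    [0,0,0,0,0,0.012,0.07],
    [0,0,0,0,0,0.012,0.07],
    [0,0,0,0,0,0.01,0.07],
    [0,0,0,0,0,0.006,0.07],
    [0,0,0,0,0,0.005,0.07],
    [0,0,0,0,0,0,0.07]
  ],
  "newtons": 30
}}

```text
clock: 5.82
tool_pos: [0.5449, -0.0106, 0.0009]
eef_rot: [[-0.966, 0.26, -0.001], [0.26, 0.966, 0.0], [0.001, -0.0, -1.0]]
ft_force: [-0.3, -0.2, -0.4]
opening: 0.821
finger_force: 0.0
```

Emit:
{"fn": "apply_moves", "kwargs": {
  "plan": [
    [0,0,0,0,0,0,0.045],
    [0,0,0,0,0,0,0.045],
    [0,0,0,0,0,0,0.045],
    [0,0,0,0,0,0,0.045],
    [0,0,0,0,0,0,0.045]
  ],
  "newtons": 30
}}

```text
clock: 6.45
tool_pos: [0.5451, -0.0106, 0.0013]
eef_rot: [[-0.966, 0.26, 0.0], [0.26, 0.966, 0.0], [-0.0, 0.0, -1.0]]
ft_force: [-0.4, -0.2, -0.2]
opening: 0.529
finger_force: 0.0
```

```bash
python3 -c "
from h import *
go((.5491,.2158,.05),82.8)"
```

```text
t 6.45 pos [ 0.5451 -0.0106  0.0013] yAng 74.94 z [ 0.  0. -1.] q [-0.019  0.502 -0.185  0.884  0.     0.243] F [-0.4 -0.2 -0.2] M [0.05 0.06 0.01] op 45.2 ff 0.0
turn az -0.1372
shift now axes [ 0.0549  0.2197 -0.0487]
shift turned axes [ 0.0244  0.2251 -0.0487]
full rotvec [ 0.000e+00  1.000e-04 -1.372e-01]
```

The fingers reached 45 mm with no force, so they may have missed the block. I'll look before doing anything else.

```bash
python3 - <<'E'
from h import *
s=manip.get_image("side");t=manip.get_image("top")
print(w2px("side",[.5445,-.011,.01]),w2px("top",[.5445,-.011,.01]))
c=np.hstack([cv2.resize(i[130:260,190:330],None,fx=2.8,fy=2.8,interpolation=cv2.INTER_CUBIC) for i in (s,t)])
cv2.imwrite("pics/c4.png",c[:,:,::-1]); print(c.shape)
E
```

```text
[[257.32932977 199.20419619]] [[257.79356591 195.57025077]]
(364, 784, 3)
```

View pics/c4.png

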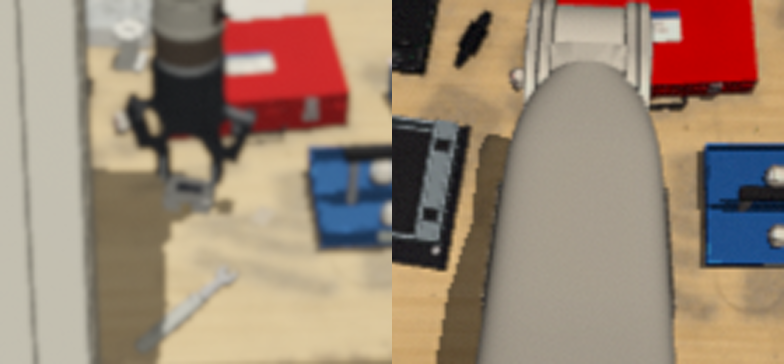

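The side view shows the fingers on either side of the block at crop (190,185), with the block where I measured it. I'll close further and watch for the fingers to stall.

Emit:
{"fn": "apply_moves", "kwargs": {
  "plan": [
    [0,0,0,0,0,0,0.035],
    [0,0,0,0,0,0,0.035],
    [0,0,0,0,0,0,0.035],
    [0,0,0,0,0,0,0.035]
  ],
  "newtons": 30
}}

```text
clock: 7.05
tool_pos: [0.5451, -0.0106, 0.0012]
eef_rot: [[-0.966, 0.26, 0.0], [0.26, 0.966, -0.0], [-0.0, -0.0, -1.0]]
ft_force: [0.9, 0.1, 0.1]
opening: 0.414
finger_force: 0.0
```

```bash
python3 - <<'E'
from h import *
s=manip.get_image("side")
for P in ([.545,-.0106,.0],[.545,-.0106,.02],[.545+.26*.0175,-.0106+.0175,0],[.545-.26*.0175,-.0106-.0175,0]): print((w2px("side",P)-[227,165])*12)
c=cv2.resize(s[165:215,227:287],None,fx=12,fy=12,interpolation=cv2.INTER_CUBIC)
cv2.imwrite("pics/c5.png",c[:,:,::-1])
r=manip.trace("splitter","side"); print([(x["conf"],x["bbox"]) for x in r])
E
```

```text
[[362.668267  437.4026283]]
[[361.88037059 380.53757627]]
[[292.56920118 427.07628046]]
[[433.04624901 447.76415148]]
[(0.72, [248.5, 190.8, 266.1, 206.9])]
```

View pics/c5.png

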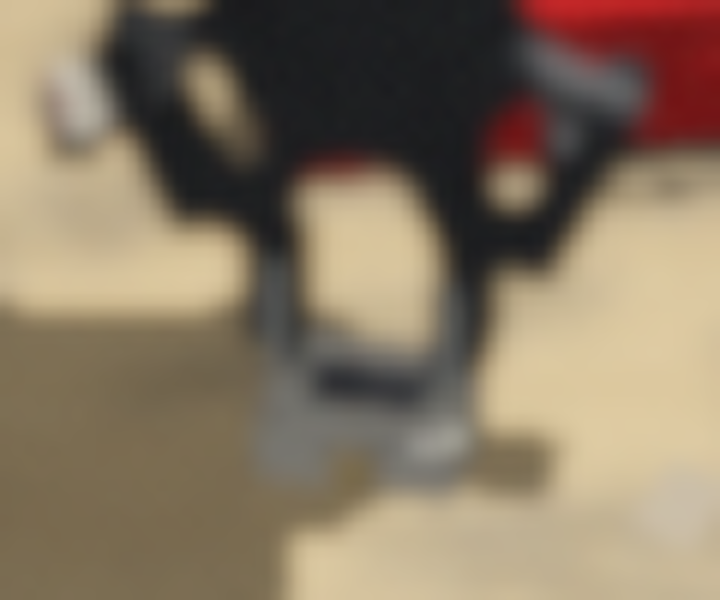

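The view shows the finger ends near the block's top at rows 345-375, about 15-20 mm higher than the TCP projection at rows 427-447. I'll open again and feel downward gently.

Emit:
{"fn": "apply_moves", "kwargs": {
  "plan": [
    [0,0,0,0,0,0,0.07],
    [0,0,0,0,0,0,0.07],
    [0,0,0,0,0,0,0.07],
    [0,0,0,0,0,0.003,0.07],
    [0,0,0,0,0,0.003,0.07],
    [0,0,0,0,0,0,0.07]
  ]
}}

```text
clock: 7.9
tool_pos: [0.5446, -0.0106, -0.0052]
eef_rot: [[-0.966, 0.26, -0.001], [0.26, 0.966, 0.0], [0.001, -0.0, -1.0]]
ft_force: [0.1, 0.1, -0.5]
opening: 0.822
finger_force: 0.0
```

Emit:
{"fn": "apply_moves", "kwargs": {
  "plan": [
    [0,0,0,0,0,0.002,0.07],
    [0,0,0,0,0,0.001,0.07],
    [0,0,0,0,0,0,0.07]
  ]
}}

```text
clock: 8.28
tool_pos: [0.545, -0.0106, -0.0079]
eef_rot: [[-0.966, 0.26, -0.0], [0.26, 0.966, -0.0], [0.0, -0.0, -1.0]]
ft_force: [-0.5, 0.1, -0.7]
opening: 0.821
finger_force: 0.0
```

Emit:
{"fn": "apply_moves", "kwargs": {
  "plan": [
    [0,0,0,0,0,0,0.04],
    [0,0,0,0,0,0,0.04],
    [0,0,0,0,0,0,0.04],
    [0,0,0,0,0,0,0.04],
    [0,0,0,0,0,0,0.04]
  ],
  "newtons": 30
}}

```text
clock: 8.9
tool_pos: [0.545, -0.0106, -0.0078]
eef_rot: [[-0.966, 0.26, -0.0], [0.26, 0.966, -0.0], [0.0, -0.0, -1.0]]
ft_force: [-0.8, -0.5, -0.5]
opening: 0.467
finger_force: 0.0
```

```bash
python3 -c "
from h import *
go((.5491,.2158,.05),82.8)"
```

```text
t 8.9 pos [ 0.545  -0.0106 -0.0078] yAng 74.94 z [-0. -0. -1.] q [-0.019  0.514 -0.193  0.864 -0.     0.243] F [-0.8 -0.5 -0.5] M [-0.02 -0.01  0.03] op 39.9 ff 0.0
turn az -0.1371
shift now axes [ 0.0549  0.2197 -0.0578]
shift turned axes [ 0.0243  0.2251 -0.0578]
full rotvec [-0.     -0.     -0.1371]
```

Emit:
{"fn": "apply_moves", "kwargs": {
  "plan": [
    [0,0,0,0,0,0.002,0.04],
    [0,0,0,0,0,0,0.04]
  ]
}}

```text
clock: 9.15
tool_pos: [0.5453, -0.0106, -0.0086]
eef_rot: [[-0.966, 0.26, 0.001], [0.26, 0.966, -0.0], [-0.001, 0.0, -1.0]]
ft_force: [-2.2, -0.2, 8.5]
opening: 0.467
finger_force: 4.1
```

```bash
python3 - <<'E'
from h import *
st()
s=manip.get_image("side")
c=cv2.resize(s[165:215,227:287],None,fx=12,fy=12,interpolation=cv2.INTER_LANCZOS4)
p=cv2.imread("pics/c5.png")
o=np.hstack([cv2.resize(p,(400,333)),cv2.resize(c[:,:,::-1],(400,333))]); cv2.imwrite("pics/c6.png",o)
r=manip.trace("splitter","side"); print([(x["conf"],x["bbox"]) for x in r])
E
```

```text
t 9.15 pos [ 0.5453 -0.0106 -0.0086] yAng 74.95 z [ 0.001 -0.    -1.   ] q [-0.019  0.514 -0.194  0.861 -0.     0.243] F [-2.2 -0.2  8.5] M [ 0.03  0.54 -0.07] op 39.9 ff 4.11184849916026
[(0.45, [250.4, 191.8, 265.6, 206.4])]
```

View pics/c6.png

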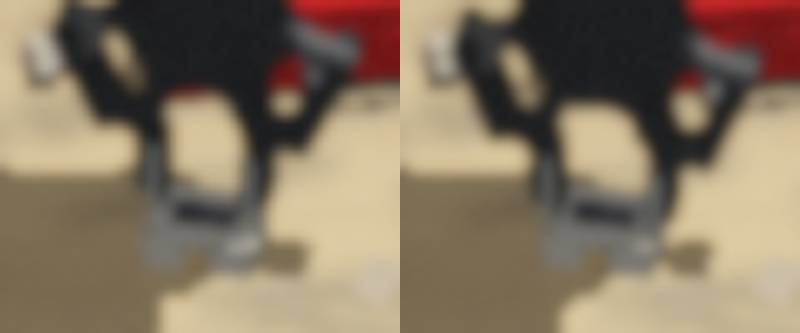

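With the 40 mm opening, contact came at TCP z = -8.3 mm. In the image the finger ends rest on the block's top, so the tips sit farther back than expected. I'll lift, open and feel down beside the block.

Emit:
{"fn": "apply_moves", "kwargs": {
  "plan": [
    [0,0,0,0,0,-0.006,0.04],
    [0,0,0,0,0,0,0.07],
    [0,0,0,0,0,0,0.07],
    [0,0,0,0,0,0,0.07],
    [0,0,0,0,0,0.003,0.07],
    [0,0,0,0,0,0.003,0.07],
    [0,0,0,0,0,0.002,0.07],
    [0,0,0,0,0,0,0.07]
  ]
}}

```text
clock: 10.25
tool_pos: [0.5448, -0.0106, -0.0121]
eef_rot: [[-0.966, 0.26, -0.001], [0.26, 0.966, 0.0], [0.001, -0.0, -1.0]]
ft_force: [0.5, 0.7, 0.1]
opening: 0.82
finger_force: 0.0
```

Emit:
{"fn": "apply_moves", "kwargs": {
  "plan": [
    [0,0,0,0,0,0.002,0.07],
    [0,0,0,0,0,0,0.07]
  ]
}}

```text
clock: 10.5
tool_pos: [0.545, -0.0106, -0.0139]
eef_rot: [[-0.966, 0.26, -0.0], [0.26, 0.966, -0.0], [0.0, -0.0, -1.0]]
ft_force: [-0.3, -0.0, 0.2]
opening: 0.816
finger_force: 0.0
```

Emit:
{"fn": "apply_moves", "kwargs": {
  "plan": [
    [0,0,0,0,0,0.001,0.07],
    [0,0,0,0,0,0,0.07]
  ]
}}

```text
clock: 10.75
tool_pos: [0.545, -0.0106, -0.0148]
eef_rot: [[-0.966, 0.26, -0.0], [0.26, 0.966, 0.0], [0.0, -0.0, -1.0]]
ft_force: [0.2, -0.6, -0.3]
opening: 0.819
finger_force: 0.0
```

Emit:
{"fn": "apply_moves", "kwargs": {
  "plan": [
    [0,0,0,0,0,0.002,0.07],
    [0,0,0,0,0,0.002,0.07],
    [0,0,0,0,0,0.002,0.07],
    [0,0,0,0,0,0,0.07]
  ]
}}

```text
clock: 11.25
tool_pos: [0.5448, -0.0106, -0.0211]
eef_rot: [[-0.966, 0.26, -0.001], [0.26, 0.966, 0.0], [0.001, -0.0, -1.0]]
ft_force: [0.2, 0.2, -0.5]
opening: 0.816
finger_force: 0.0
```

Emit:
{"fn": "apply_moves", "kwargs": {
  "plan": [
    [0,0,0,0,0,0.002,0.07],
    [0,0,0,0,0,0,0.07]
  ]
}}

```text
clock: 11.5
tool_pos: [0.5449, -0.0106, -0.0229]
eef_rot: [[-0.966, 0.26, -0.0], [0.26, 0.966, 0.0], [0.0, -0.0, -1.0]]
ft_force: [0.6, 0.1, 0.3]
opening: 0.819
finger_force: 0.0
```

Emit:
{"fn": "apply_moves", "kwargs": {
  "plan": [
    [0,0,0,0,0,0,0.04],
    [0,0,0,0,0,0,0.04],
    [0,0,0,0,0,0,0.04],
    [0,0,0,0,0,0,0.04]
  ],
  "newtons": 30
}}

```text
clock: 12.0
tool_pos: [0.5453, -0.0106, -0.0225]
eef_rot: [[-0.966, 0.26, 0.001], [0.26, 0.966, 0.0], [-0.001, 0.0, -1.0]]
ft_force: [-0.8, 0.5, 1.8]
opening: 0.603
finger_force: 32.7
```

The block is gripped at 51.5 mm with 33 N. The real fingertips lie about 26 mm behind the reported TCP at this opening. Next I'll lift the block and carry it over.

Emit:
{"fn": "apply_moves", "kwargs": {
  "plan": [
    [0,0,0,0,0,-0.006,0.04],
    [0,0,0,0,0,-0.016,0.04],
    [0,0,0,0,0,-0.016,0.04],
    [0,0,0,0,0,-0.016,0.04],
    [0,0,0,0,0,-0.016,0.04],
    [0,0,-0.137,0,0,0,0.04],
    [0,0,0,0.0034,0.032,0,0.04],
    [0,0,0,0.0034,0.032,0,0.04],
    [0,0,0,0.0034,0.032,0,0.04],
    [0,0,0,0.0034,0.032,0,0.04],
    [0,0,0,0.0034,0.032,0,0.04],
    [0,0,0,0.0034,0.032,0,0.04],
    [0,0,0,0.0034,0.032,0,0.04],
    [0,0,0,0,0,0,0.04],
    [0,0,0,0,0,0,0.04]
  ]
}}

```text
clock: 13.88
tool_pos: [0.5494, 0.2143, 0.0475]
eef_rot: [[-0.992, 0.125, -0.0], [0.125, 0.992, -0.001], [0.0, -0.001, -1.0]]
ft_force: [-0.6, -0.2, -0.8]
opening: 0.601
finger_force: 32.3
```

```bash
python3 -c "
from h import *
go((.5491,.2158,-.0115),82.8)"
```

```text
t 13.88 pos [0.5494 0.2143 0.0475] yAng 82.8 z [-0.    -0.001 -1.   ] q [ 3.720e-01  5.260e-01 -1.000e-03  1.044e+00 -0.000e+00  4.980e-01] F [-0.6 -0.2 -0.8] M [0.05 0.04 0.01] op 51.3 ff 32.30806231498718
turn az 0.0
shift now axes [0.0005 0.0015 0.059 ]
shift turned axes [0.0005 0.0015 0.059 ]
full rotvec [-0.0006 -0.0001  0.    ]
```

Emit:
{"fn": "apply_moves", "kwargs": {
  "plan": [
    [0,0,0,0,0.0015,0.012,0.04],
    [0,0,0,0,0,0.012,0.04],
    [0,0,0,0,0,0.012,0.04],
    [0,0,0,0,0,0.012,0.04],
    [0,0,0,0,0,0.006,0.04],
    [0,0,0,0,0,0.003,0.04],
    [0,0,0,0,0,0.001,0.04],
    [0,0,0,0,0,0.001,0.04],
    [0,0,0,0,0,0,0.04]
  ]
}}

```text
clock: 15.0
tool_pos: [0.5499, 0.2162, -0.0115]
eef_rot: [[-0.992, 0.125, 0.001], [0.125, 0.992, 0.0], [-0.001, 0.0, -1.0]]
ft_force: [-0.4, -0.4, -1.6]
opening: 0.6
finger_force: 32.3
```

Emit:
{"fn": "apply_moves", "kwargs": {
  "plan": [
    [0,0,0,0,0,0.001,0.04],
    [0,0,0,0,0,0,0.04]
  ]
}}

```text
clock: 15.25
tool_pos: [0.55, 0.2163, -0.0125]
eef_rot: [[-0.992, 0.125, 0.001], [0.125, 0.992, 0.0], [-0.001, 0.0, -1.0]]
ft_force: [0.5, 0.7, -0.7]
opening: 0.599
finger_force: 32.4
```

Emit:
{"fn": "apply_moves", "kwargs": {
  "plan": [
    [0,0,0,0,0,0,0.066],
    [0,0,0,0,0,0,0.066],
    [0,0,0,0,0,0,0.066],
    [0,0,0,0,0,-0.01,0.066],
    [0,0,0,0,0,-0.02,0.066],
    [0,0,0,0,0,-0.03,0.066],
    [0,0,0,0,0,-0.04,0.066],
    [0,0,0,0,0,-0.03,0.066],
    [0,0,0,-0.003,-0.049,0,0.066],
    [0,0,0,-0.003,-0.049,0,0.06],
    [0,0,0,-0.003,-0.049,0,0.05],
    [0,0,0,-0.003,-0.049,0,0.05],
    [0,0,0,-0.003,-0.049,0,0.05],
    [0,0,0,-0.003,-0.049,0,0.05],
    [0,0,0,-0.003,-0.049,0,0.05]
  ]
}}

```text
clock: 17.12
tool_pos: [0.5276, -0.1284, 0.1182]
eef_rot: [[-0.992, 0.125, 0.001], [0.125, 0.992, -0.0], [-0.001, -0.0, -1.0]]
ft_force: [0.7, -0.3, 0.1]
opening: 0.584
finger_force: 0.0
```

```bash
python3 - <<'E'
from h import *
im=manip.get_image("top")
sd=manip.get_image("side")
c=np.vstack([cv2.resize(i[150:240,y:y+220],None,fx=3.3,fy=3.3,interpolation=cv2.INTER_CUBIC) for i,y in((im,143),(sd,143))])
cv2.imwrite("pics/c7.png",c[:,:,::-1])
r=manip.trace("splitter","top");print([(x["conf"],x["bbox"]) for x in r])
print(w2px("top",[.549,.216,.028]))
g=cv2.cvtColor(im,cv2.COLOR_RGB2GRAY).astype(float);P=[]
for u,v in((159.67,174.43),(207.54,181.35),(154.71,199.14),(203.17,206.18)):
    U,V=np.meshgrid(np.arange(round(u)-4,round(u)+5),np.arange(round(v)-4,round(v)+5))
    w=np.clip(75-g[V,U],0,None)*((np.hypot(U-u,V-v)<4)); P.append([(w*U).sum()/w.sum(),(w*V).sum()/w.sum()])
print((px2w("top",P,.042)[:,:2].mean(0)*1000).round(1))
go((.5216,-.2254,.1175),1.2)
E
```

```text
[(0.77, [171.7, 185.1, 194.1, 200.4]), (0.71, [344.7, 179.8, 363.9, 223.0])]
[[181.94984316 191.27314824]]
[549.1 215.8]
t 17.27 pos [ 0.5274 -0.1292  0.118 ] yAng 82.54 z [ 0.001 -0.    -1.   ] q [-0.24   0.377 -0.041  1.152 -0.    -0.11 ] F [-0.5 -0.5  0.2] M [ 0.02 -0.04  0.01] op 49.9 ff 0.0
turn az 1.4196
shift now axes [-0.0067 -0.0962  0.0005]
shift turned axes [-0.0961 -0.0079  0.0005]
full rotvec [7.0000e-04 1.0000e-03 1.4196e+00]
```

View pics/c7.png

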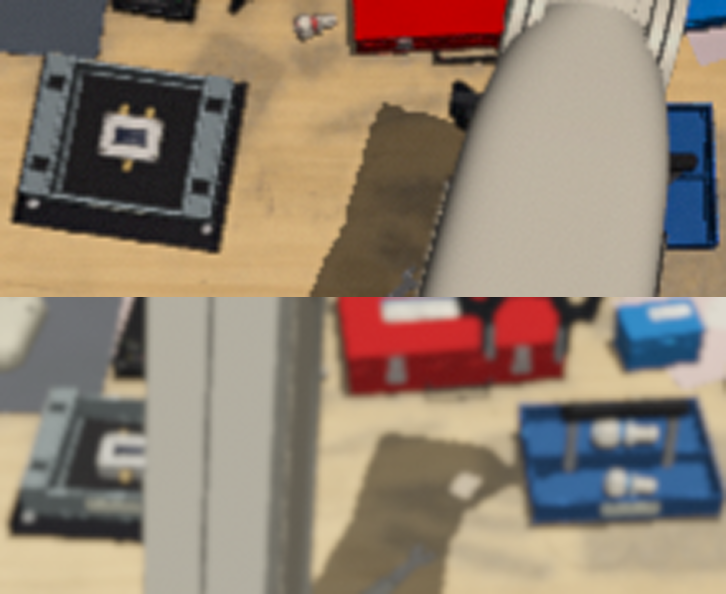

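The splitter lies flat, centred between the rails at about (130,135) in the upper view, and the grey tray has not moved. Now I'll turn above the handle.

Emit:
{"fn": "apply_moves", "kwargs": {
  "plan": [
    [0,0,0.1775,0,0,0,0.05],
    [0,0,0.1775,0,0,0,0.05],
    [0,0,0.1775,0,0,0,0.05],
    [0,0,0.1775,0,0,0,0.05],
    [0,0,0.1775,0,0,0,0.05],
    [0,0,0.1775,0,0,0,0.05],
    [0,0,0.1775,0,0,0,0.05],
    [0,0,0.1775,0,0,0,0.05],
    [0,0,0,-0.048,-0.004,0,0.05],
    [0,0,0,-0.048,-0.004,0,0.05],
    [0,0,0,0,0,0,0.05],
    [0,0,0,0,0,0,0.05]
  ],
  "newtons": 60
}}

```text
clock: 18.77
tool_pos: [0.522, -0.2219, 0.1174]
eef_rot: [[-0.026, 1.0, -0.0], [1.0, 0.026, 0.001], [0.001, -0.0, -1.0]]
ft_force: [-0.5, 0.2, -0.0]
opening: 0.588
finger_force: 0.0
```

```bash
python3 - <<'E'
from h import *
go((.5216,-.2254,.04),1.2)
im=manip.get_image("side")
r,k=bluerect(im,.035,"side",(290,170,372,225)); print(r)
b=cv2.boundingRect(k);print(b)
# predicted tray rim corners / handle in side view vs visible
c=np.array([[.5216,-.2254,0]])
print(w2px("side",c+[[ -.065,.085,.035],[-.065,-.085,.035],[.065,.085,.035],[.065,-.085,.035],[0,.057,.089],[0,-.057,.089]]).round(1).tolist())
cv2.imwrite("pics/s8raw.png",im[:,:,::-1])
cv2.imwrite("pics/c8.png",cv2.resize(im[140:240,280:390],None,fx=6,fy=6,interpolation=cv2.INTER_CUBIC)[:,:,::-1])
E
```

```text
t 18.77 pos [ 0.522  -0.2219  0.1174] yAng 1.47 z [-0.     0.001 -1.   ] q [-4.020e-01  4.240e-01  3.000e-02  1.177e+00  1.000e-03  1.143e+00] F [-0.5  0.2 -0. ] M [-0.02  0.01  0.02] op 50.3 ff 0.0
turn az 0.0048
shift now axes [-0.0035 -0.0005  0.0774]
shift turned axes [-0.0035 -0.0005  0.0774]
full rotvec [-0.     -0.0008  0.0048]
((508.9957275390625, -224.37710571289062), (164.58668518066406, 134.7578582763672), 88.86542510986328)
(302, 170, 59, 47)
[[303.8, 213.0], [362.5, 210.8], [299.3, 182.1], [354.4, 180.3], [312.2, 183.3], [351.3, 182.0]]
```

View pics/c8.png

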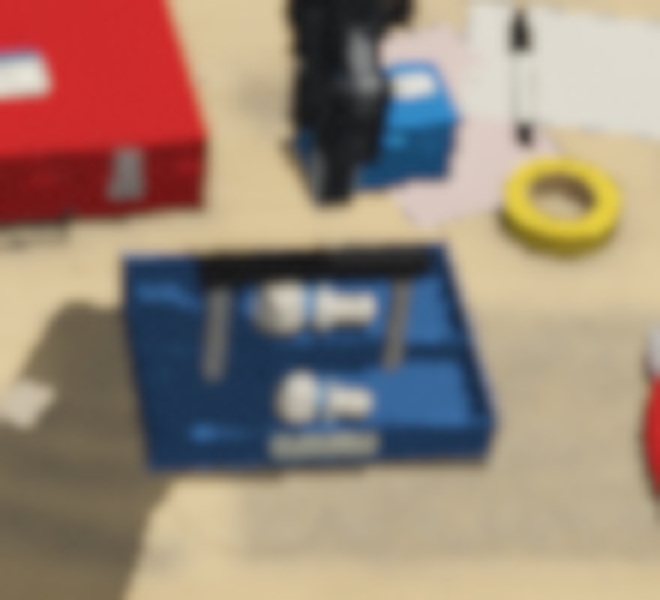

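The handle bar spans crop (200,258) to (433,250), within 1 px of the prediction, and the fingers are above it with the tray and both connectors undisturbed. That was the last picture I may view, so from here I'll use numbers only. Now I'll descend and grip.

Emit:
{"fn": "apply_moves", "kwargs": {
  "plan": [
    [0,0,0.005,-0.0045,0,0.01,0.05],
    [0,0,0,0,0,0.018,0.05],
    [0,0,0,0,0,0.018,0.05],
    [0,0,0,0,0,0.016,0.05],
    [0,0,0,0,0,0.01,0.05],
    [0,0,0,0,0,0.005,0.05],
    [0,0,0,0,0,0,0.03],
    [0,0,0,0,0,0,0.02],
    [0,0,0,0,0,0,0.005],
    [0,0,0,0,0,0,0.005],
    [0,0,0,0,0,0,0.005],
    [0,0,0,0,0,0,0.005]
  ],
  "newtons": 60
}}

```text
clock: 20.32
tool_pos: [0.5231, -0.2278, 0.041]
eef_rot: [[-0.02, 1.0, 0.002], [1.0, 0.02, -0.001], [-0.001, 0.002, -1.0]]
ft_force: [3.4, -0.1, 3.0]
opening: 0.148
finger_force: 62.4
```

```bash
python3 -c "
from h import *
st()"
```

```text
t 20.32 pos [ 0.5231 -0.2278  0.041 ] yAng 1.15 z [ 0.002 -0.001 -1.   ] q [-0.411  0.497 -0.07   1.002  0.     1.14 ] F [ 3.4 -0.1  3. ] M [-0.06 -0.44  0.02] op 12.6 ff 62.37414479255676
```

Emit:
{"fn": "apply_moves", "kwargs": {
  "plan": [
    [0,0,0,0,0,-0.003,0.005],
    [0,0,0,0,0,-0.006,0.005],
    [0,0,0,0,0,-0.01,0.005],
    [0,0,0,0,0,-0.014,0.005],
    [0,0,0,0,0,-0.016,0.005],
    [0,0,0,0,0,-0.016,0.005],
    [0,0,0,0,0,-0.014,0.005],
    [0,0,0,0,0,-0.01,0.005],
    [0,0,0,0,0,-0.006,0.005],
    [0,0,0,0,0,0,0.005],
    [0,0,0,0,0,0,0.005]
  ]
}}

```text
clock: 21.7
tool_pos: [0.5216, -0.2273, 0.1346]
eef_rot: [[-0.02, 1.0, -0.001], [1.0, 0.02, 0.001], [0.001, -0.001, -1.0]]
ft_force: [-1.1, 0.6, -4.7]
opening: 0.149
finger_force: 61.2
```

```bash
python3 - <<'E'
from h import *
go((.549,.2158,.135),-7.2)
im=manip.get_image("side")
r,k=bluerect(im,.130,"side",(290,120,420,230)); print(r,cv2.boundingRect(k))
E
```

```text
t 21.7 pos [ 0.5216 -0.2273  0.1346] yAng 1.14 z [-0.001  0.001 -1.   ] q [-0.411  0.416  0.064  1.22   0.     1.14 ] F [-1.1  0.6 -4.7] M [-0.07  0.02 -0.  ] op 12.7 ff 61.24940514564514
turn az 0.1456
shift now axes [ 4.424e-01  3.620e-02 -2.000e-04]
shift turned axes [ 4.43e-01 -2.84e-02 -4.00e-04]
full rotvec [-0.0012 -0.0005  0.1456]
((505.02581787109375, -223.2444305419922), (138.35943603515625, 164.52870178222656), 0.7722070217132568) (303, 120, 72, 75)
```

Emit:
{"fn": "apply_moves", "kwargs": {
  "plan": [
    [0,0,0.073,0,0,0,0.005],
    [0,0,0.073,0,0,0,0.005],
    [0,0,0,0.006,-0.0004,0,0.005],
    [0,0,0,0.014,-0.0009,0,0.005],
    [0,0,0,0.022,-0.0014,0,0.005],
    [0,0,0,0.03,-0.0019,0,0.005],
    [0,0,0,0.03,-0.0019,0,0.005],
    [0,0,0,0.03,-0.0019,0,0.005],
    [0,0,0,0.03,-0.0019,0,0.005],
    [0,0,0,0.03,-0.0019,0,0.005],
    [0,0,0,0.03,-0.0019,0,0.005],
    [0,0,0,0.03,-0.0019,0,0.005],
    [0,0,0,0.03,-0.0019,0,0.005],
    [0,0,0,0.03,-0.0019,0,0.005],
    [0,0,0,0.03,-0.0019,0,0.005],
    [0,0,0,0.03,-0.0019,0,0.005],
    [0,0,0,0.03,-0.0019,0,0.005],
    [0,0,0,0.022,-0.0014,0,0.005],
    [0,0,0,0.014,-0.0009,0,0.005],
    [0,0,0,0.006,-0.0004,0,0.005]
  ]
}}

```text
clock: 24.25
tool_pos: [0.5497, 0.2172, 0.1351]
eef_rot: [[0.125, 0.992, -0.0], [0.992, -0.125, -0.0], [-0.0, -0.0, -1.0]]
ft_force: [-0.1, -0.6, -4.3]
opening: 0.151
finger_force: 61.3
```

Emit:
{"fn": "apply_moves", "kwargs": {
  "plan": [
    [0,0,0,0,0,0,0.005],
    [0,0,0,0,0,0,0.005]
  ]
}}

```text
clock: 24.5
tool_pos: [0.5499, 0.2156, 0.1352]
eef_rot: [[0.127, 0.992, -0.0], [0.992, -0.127, -0.001], [-0.001, -0.0, -1.0]]
ft_force: [-0.6, -0.7, -4.5]
opening: 0.149
finger_force: 61.3
```

```bash
python3 - <<'E'
from h import *
go((.549,.2158,.135),-7.2)
for cam,b in(("top",(120,120,260,260)),("side",(120,100,260,250))):
    im=manip.get_image(cam); cv2.imwrite(f"pics/{cam}9raw.png",im[:,:,::-1])
    r,k=bluerect(im,.130,cam,b); print(cam,r,cv2.boundingRect(k))
    for l in("upper_tray","std_short","std_load"):
        t=manip.trace(l,cam); print(l,[(x["conf"],x["bbox"]) for x in t[:2]])
E
```

```text
t 24.5 pos [0.5499 0.2156 0.1352] yAng -7.28 z [-0.    -0.001 -1.   ] q [ 0.374  0.457  0.13   1.244 -0.     2.072] F [-0.6 -0.7 -4.5] M [ 0.   -0.03  0.05] op 12.7 ff 61.25816345214844
turn az -0.0015
shift now axes [ 0.0001 -0.0009  0.0002]
shift turned axes [ 0.0001 -0.0009  0.0002]
full rotvec [-0.0002  0.0006 -0.0015]
top ((542.1903686523438, 171.88931274414062), (86.90519714355469, 137.0646209716797), 86.9062271118164) (179, 161, 31, 51)
upper_tray [(0.82, [181.0, 157.4, 212.4, 214.0])]
std_short []
std_load []
side ((539.3447265625, 144.20822143554688), (147.3656005859375, 34.95805358886719), 2.9825620651245117) (145, 156, 64, 35)
upper_tray [(0.61, [143.2, 157.9, 213.6, 195.7])]
std_short []
std_load []
```

Emit:
{"fn": "apply_moves", "kwargs": {
  "plan": [
    [0,0,0,0,-0.0009,0.005,0.005],
    [0,0,0,0,0,0.01,0.005],
    [0,0,0,0,0,0.012,0.005],
    [0,0,0,0,0,0.01,0.005],
    [0,0,0,0,0,0.006,0.005],
    [0,0,0,0,0,0.003,0.005],
    [0,0,0,0,0,0.002,0.005],
    [0,0,0,0,0,0,0.005]
  ]
}}

```text
clock: 25.9
tool_pos: [0.5491, 0.2167, 0.0874]
eef_rot: [[0.126, 0.992, 0.0], [0.992, -0.126, 0.0], [0.0, 0.0, -1.0]]
ft_force: [0.5, 0.5, -4.5]
opening: 0.151
finger_force: 61.3
```

```bash
python3 -c "
from h import *
go((.549,.2153,.083),-7.2)"
```

```text
t 25.9 pos [0.5491 0.2167 0.0874] yAng -7.22 z [ 0.  0. -1.] q [0.376 0.49  0.053 1.133 0.    2.073] F [ 0.5  0.5 -4.5] M [ 0.04  0.03 -0.06] op 12.9 ff 61.26329183578491
turn az -0.0004
shift now axes [-0.0014  0.      0.0044]
shift turned axes [-0.0014  0.      0.0044]
full rotvec [ 0.0004 -0.0002 -0.0004]
```

Emit:
{"fn": "apply_moves", "kwargs": {
  "plan": [
    [0,0,0,-0.0014,0,0.001,0.005],
    [0,0,0,0,0,0.001,0.005],
    [0,0,0,0,0,0.001,0.005],
    [0,0,0,0,0,0.001,0.005],
    [0,0,0,0,0,0,0.005]
  ]
}}

```text
clock: 26.52
tool_pos: [0.5488, 0.2153, 0.0831]
eef_rot: [[0.126, 0.992, -0.0], [0.992, -0.126, -0.0], [-0.0, -0.0, -1.0]]
ft_force: [0.2, -0.2, -4.3]
opening: 0.154
finger_force: 61.3
```

Emit:
{"fn": "apply_moves", "kwargs": {
  "plan": [
    [0,0,0,0,0,0.0005,0.005],
    [0,0,0,0,0,0.0005,0.005],
    [0,0,0,0,0,0,0.005]
  ]
}}

```text
clock: 26.9
tool_pos: [0.5488, 0.2153, 0.0821]
eef_rot: [[0.126, 0.992, -0.0], [0.992, -0.126, -0.0], [-0.0, -0.0, -1.0]]
ft_force: [1.1, 0.4, -4.7]
opening: 0.149
finger_force: 61.2
```

Emit:
{"fn": "apply_moves", "kwargs": {
  "plan": [
    [0,0,0,0,0,0.0005,0.005],
    [0,0,0,0,0,0.0005,0.005],
    [0,0,0,0,0,0,0.005]
  ]
}}

```text
clock: 27.28
tool_pos: [0.5487, 0.2152, 0.0811]
eef_rot: [[0.126, 0.992, -0.0], [0.992, -0.126, -0.0], [-0.0, -0.0, -1.0]]
ft_force: [0.0, 0.3, -5.1]
opening: 0.151
finger_force: 61.3
```

Emit:
{"fn": "apply_moves", "kwargs": {
  "plan": [
    [0,0,0,0,0,0.0005,0.005],
    [0,0,0,0,0,0.0005,0.005],
    [0,0,0,0,0,0,0.005]
  ]
}}

```text
clock: 27.65
tool_pos: [0.5487, 0.2153, 0.0801]
eef_rot: [[0.126, 0.992, -0.0], [0.992, -0.126, -0.0], [-0.0, -0.0, -1.0]]
ft_force: [-0.4, -0.4, -4.3]
opening: 0.155
finger_force: 61.3
```

The tray is already 3 mm below rail-top height with no contact, so the lugs appear to be in the sockets. I'll keep going gently.

Emit:
{"fn": "apply_moves", "kwargs": {
  "plan": [
    [0,0,0,0,0,0.0005,0.005],
    [0,0,0,0,0,0.0005,0.005],
    [0,0,0,0,0,0.0005,0.005],
    [0,0,0,0,0,0,0.005]
  ]
}}

```text
clock: 28.15
tool_pos: [0.5488, 0.2153, 0.0786]
eef_rot: [[0.126, 0.992, -0.0], [0.992, -0.126, -0.0], [-0.0, -0.0, -1.0]]
ft_force: [0.1, 0.9, -4.8]
opening: 0.151
finger_force: 61.3
```

Emit:
{"fn": "apply_moves", "kwargs": {
  "plan": [
    [0,0,0,0,0,0.0005,0.005],
    [0,0,0,0,0,0.0005,0.005],
    [0,0,0,0,0,0.0005,0.005],
    [0,0,0,0,0,0,0.005]
  ]
}}

```text
clock: 28.65
tool_pos: [0.5488, 0.2153, 0.0772]
eef_rot: [[0.126, 0.992, -0.0], [0.992, -0.126, -0.0], [-0.0, -0.0, -1.0]]
ft_force: [-0.3, 0.4, -4.2]
opening: 0.151
finger_force: 61.3
```

Emit:
{"fn": "apply_moves", "kwargs": {
  "plan": [
    [0,0,0,0,0,0.0005,0.005],
    [0,0,0,0,0,0.0005,0.005],
    [0,0,0,0,0,0,0.005]
  ]
}}

```text
clock: 29.02
tool_pos: [0.5487, 0.2152, 0.0761]
eef_rot: [[0.126, 0.992, -0.0], [0.992, -0.126, -0.0], [-0.0, -0.0, -1.0]]
ft_force: [-0.8, -0.2, -3.7]
opening: 0.151
finger_force: 61.2
```

Emit:
{"fn": "apply_moves", "kwargs": {
  "plan": [
    [0,0,0,0,0,0.0005,0.005],
    [0,0,0,0,0,0,0.005]
  ]
}}

```text
clock: 29.28
tool_pos: [0.5488, 0.2153, 0.0757]
eef_rot: [[0.126, 0.992, -0.0], [0.992, -0.126, -0.0], [-0.0, -0.0, -1.0]]
ft_force: [-0.5, 0.2, -4.4]
opening: 0.151
finger_force: 61.3
```

Emit:
{"fn": "apply_moves", "kwargs": {
  "plan": [
    [0,0,0,0,0,0.0005,0.005],
    [0,0,0,0,0,0,0.005]
  ]
}}

```text
clock: 29.52
tool_pos: [0.5488, 0.2153, 0.0752]
eef_rot: [[0.126, 0.992, -0.0], [0.992, -0.126, -0.0], [-0.0, -0.0, -1.0]]
ft_force: [-0.6, -0.8, -4.6]
opening: 0.149
finger_force: 61.3
```

Emit:
{"fn": "apply_moves", "kwargs": {
  "plan": [
    [0,0,0,0,0,0.0005,0.005],
    [0,0,0,0,0,0,0.005]
  ]
}}

```text
clock: 29.78
tool_pos: [0.549, 0.2153, 0.075]
eef_rot: [[0.126, 0.992, 0.0], [0.992, -0.126, 0.0], [0.0, 0.0, -1.0]]
ft_force: [0.6, 0.0, -3.3]
opening: 0.149
finger_force: 61.5
```

Emit:
{"fn": "apply_moves", "kwargs": {
  "plan": [
    [0,0,0,0,0,0.0005,0.005],
    [0,0,0,0,0,0,0.005]
  ]
}}

```text
clock: 30.02
tool_pos: [0.5491, 0.2153, 0.0748]
eef_rot: [[0.126, 0.992, 0.001], [0.992, -0.126, 0.0], [0.0, 0.001, -1.0]]
ft_force: [-0.4, -1.8, 0.8]
opening: 0.151
finger_force: 62.0
```

Emit:
{"fn": "apply_moves", "kwargs": {
  "plan": [
    [0,0,0,0,0,0.0004,0.005],
    [0,0,0,0,0,0,0.005]
  ]
}}

```text
clock: 30.28
tool_pos: [0.5491, 0.2153, 0.0748]
eef_rot: [[0.126, 0.992, 0.001], [0.992, -0.126, 0.0], [0.0, 0.001, -1.0]]
ft_force: [-2.2, -1.5, 5.6]
opening: 0.15
finger_force: 62.7
```

The tray bottoms out at z = 74.8 mm against an expected 75 mm, with about 10 N of push, so it is fully home. Now I'll release and retreat.

Emit:
{"fn": "apply_moves", "kwargs": {
  "plan": [
    [0,0,0,0,0,-0.0008,0.005],
    [0,0,0,0,0,0,0.02],
    [0,0,0,0,0,0,0.035],
    [0,0,0,0,0,0,0.045],
    [0,0,0,0,0,0,0.045],
    [0,0,0,0,0,0,0.045],
    [0,0,0,0,0,-0.01,0.045],
    [0,0,0,0,0,-0.02,0.045],
    [0,0,0,0,0,-0.03,0.045],
    [0,0,0,0,0,-0.03,0.045],
    [0,0,0,-0.045,0,0,0.045],
    [0,0,0,-0.045,0,0,0.045],
    [0,0,0,-0.045,0,0,0.045],
    [0,0,0,-0.045,0,0,0.045],
    [0,0,0,-0.045,0,0,0.045],
    [0,0,0,-0.045,0,0,0.045],
    [0,0,0,-0.045,0,0,0.045],
    [0,0,0,-0.045,0,0,0.045],
    [0,0,0,-0.045,0,0,0.045],
    [0,0,0,0,0,0,0.045]
  ]
}}

```text
clock: 32.78
tool_pos: [0.4977, -0.1894, 0.1654]
eef_rot: [[0.131, 0.991, 0.001], [0.991, -0.131, -0.001], [-0.001, 0.001, -1.0]]
ft_force: [0.5, 0.0, -0.4]
opening: 0.532
finger_force: 0.0
```

```bash
python3 - <<'E'
from h import *
st()
# predicted seated outline vs seen blue in both cameras
a=np.radians(-7.2);R=np.array([[np.cos(a),-np.sin(a)],[np.sin(a),np.cos(a)]])
for cam,b in(("top",(120,140,240,250)),("side",(120,140,240,250))):
    im=manip.get_image(cam); r,k=bluerect(im,.069,cam,b)
    for h in(34,42):
        m=np.zeros((384,512),np.uint8)
        pts=[[*(np.array([.549,.2155])+R@np.array([x,y])),z] for x in(-.065,.065) for y in(-.085,.085) for z in((h+8)/1000,(h+35)/1000)]
        hull=cv2.convexHull(w2px(cam,pts).astype(np.float32)); print(cam,h,"pred bbox",hull.min((0,1)).round(1),hull.max((0,1)).round(1))
    ys,xs=np.nonzero(k); print(cam,"seen",xs.min(),ys.min(),xs.max(),ys.max(),[np.round(q,1) for q in r])
    for l in("upper_tray","std_short","std_load","splitter"):
        t=manip.trace(l,cam); print(l,[(x["conf"],x["bbox"]) for x in t[:2]])
E
```

```text
t 32.77 pos [ 0.4977 -0.1894  0.1654] yAng -7.51 z [ 0.001 -0.001 -1.   ] q [-0.363  0.324  0.011  1.256 -0.     1.338] F [ 0.5  0.  -0.4] M [ 0.08  0.05 -0.01] op 45.4 ff 0.0
top 34 pred bbox [146.5 162.7] [213.4 215.8]
top 42 pred bbox [145.9 161.9] [213.1 215.3]
top seen 148 164 212 215 [array([547. , 213.5]), array([170.3, 131.6]), np.float64(82.6)]
upper_tray [(0.93, [146.2, 163.4, 214.0, 216.2])]
std_short [(0.6, [171.1, 196.1, 188.5, 205.5]), (0.55, [147.4, 176.1, 219.7, 224.2])]
std_load [(0.67, [176.0, 173.5, 194.0, 183.3])]
splitter [(0.63, [235.9, 231.8, 273.2, 270.6])]
side 34 pred bbox [146.5 170.5] [212.5 210.4]
side 42 pred bbox [146.  168.5] [212.3 208.4]
side seen 149 175 187 207 [array([532.1, 244.4]), array([106.8, 132.8]), np.float64(84.1)]
upper_tray [(0.56, [147.7, 171.3, 188.7, 211.4]), (0.53, [384.2, 196.0, 406.6, 228.1])]
std_short []
std_load [(0.51, [175.1, 179.4, 192.2, 189.9])]
splitter []
```

Both cameras match the seated height, both connectors are still in the tray, and the arm is clear.

```bash
python3 -c "
from bench import manip
print(manip.sign_off())"
```

```text
the job is handed in; nothing more can be done
None
```

The job is handed in at about 33 s: the splitter lies flat in the grey tray, and the blue tray sits on it at the seated height with both connectors still inside (about 10 N at contact).

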